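# Wedge up the open end of a flange plate for levelling

## Robot

A 6-joint arm with a two-finger parallel gripper is mounted at the origin on the work surface. World frame = base frame: x ahead of the robot, y to its left, z up, the work surface at z = 0. Lengths are in m, angles in rad, forces in N, time in s.
With the tool pointing down it reaches from about 0.375 to 0.9 m from the base axis. Payload 3.1 kg.
Tool frame: the origin (TCP) lies between the finger pads; the fingertips stand 25 mm ahead of it and the grasp point (between the pads) lies 6 mm ahead of it; z points along the fingers, y is the line along which they close (so a half turn about z gives the same grasp; the last joint's range is limited). The gripper opens to 87 mm and grips with 3 to 60 N. Pads are 19 mm wide; open, the fingers measure 117 mm over their backs; the gripper's body (75 mm by 190 mm) begins 51 mm behind the grasp point.
Start: joints at [0.982, 0.527, 1.433, -0, 1.181, -0.178], TCP at [0.25, 0.573, 0.248] pointing down, gripper open.
Joint ranges: [-3.08, 3.08], [-0.75, 2.2], [0.22, 2.44], [-1.43, 4.57], [0, 2.65], [-2.85, 2.85]. Speed limits (rad/s): [2.79, 2.79, 3.14, 3.14, 3.14, 3.14].

## Interface

Orientations are given as a 3x3 rotation matrix whose columns are the frame's x, y, z axes.
In Python, from station import read_state, optics, job, spotter gives the robot as it stands.
- The arm moves only by the tool arm_command, never from a script. Its argument "steps" is a list of rows, each a list of 3 entries, a list of its own where there are three numbers: the turn, a rotation vector about the tool's x, y, z in units of 180 degrees (1.0 is 180 degrees), then the shift along the tool's x, y, z in units of 0.4 m (1.0 is 0.4 m), then the opening, from -1 (shut) to 1 (fully open). A call has 1 to 5 rows; each row shifts and turns the commanded pose from where the row before left it, along the tool's axes as they then stand; what a row does not reach is not made up. A row lasts 1/8 s, in which the tool goes at most 62.5 mm and 10.7 degrees, less where a joint would pass 70% of its speed; a pose out of reach is approached as far as the arm can. A call with a number of a shift or a turn outside -1 to 1 is refused whole. A call with a gripper value outside its range is refused whole. The fingers move at their own pace and stop on an object; the grip force is fixed at half the most. Time passes only in rows, so rows that do not move let the fingers close. It gives the time, the measured TCP pose, the force, the opening and the grip force at its end, in the units of the state.
- read_state(): the state, without advancing time (a new reading comes with each control period).
- optics.grab_frame(name): name is "side" or "top"; returns a dict with "image" (480x640x3 uint8, red, green, blue), "mtx" (3x3 intrinsics, pixels), "dist_coeffs" ([k1, k2, p1, p2, k3] as OpenCV has them; the pictures are not rectified), "eye" and "rotation" of the camera in the world. Camera axes: x right, y up, looking along -z (the intrinsics and any distortion apply to the point x, -y, -z); pixel columns grow to the right and rows downward; lengths in m; the calibration is good to about 2 mm. A picture is of the moment at which its call begins. There is no depth.
- job.finish_job(): hands the job in; it is judged then, once.
Trained networks look in the newest picture that a camera, given by its name, has taken for a name from the list of things; names that differ only in an ending like _2 or _b are one class to them, and where a whole thing is asked for, a point or a joint stands for the part that bears it (a point fixed in the world has none). Each returns a list of dicts, best first, with "p" (0 to 1); they miss things now and then, are a little off and sometimes report something else, mostly with a low value. They report only what shows in the picture. A call takes as long as a camera call. They do not tell look-alikes from the thing itself.
- spotter.silhouettes(thing, camera): "region" (480x640 bool, what is visible of it) and "box" ([centre column, centre row, width, height] in pixels, round what is visible of it).
The state is a dict: "time_s": time; "qpos": joint angles; "qd": joint speeds; "joint_efforts": joint torques, N m; "tcp_pos": TCP position; "ee_rot": TCP orientation; "wrist_force": force on the tool from outside, world axes, zero at the start; "ft_torque": the same for the moment, N m; "gripper_width": finger opening in m; "gripper_force": force on a finger pad.
Only numpy, scipy, OpenCV 4.12 (cv2) and the standard library are available. Lean on these libraries where they do the work, as an engineer would, in place of code of your own. Each camera call takes 0.05 s, during which the arm holds its last target. There are 200 camera calls.

## Task

Pick up the levelling wedge with the tall grip, and with its sloping side up slide it along the table, thin end first, between the two front pads of the rest and under the open end of the flange plate, until that whole end sits clear of both pads by about 4 mm. Touch the plate with nothing but the wedge, leave the plate against its back stop and the other things on the table where they are. Finish while still gripping the wedge, flat on the table and carrying the plate: do not let go.

Things in the scene. Friction and masses are not known exactly. Their poses are not given: they have to be found in the camera images.
- wedge_grip (a point): The levelling wedge's upright grip: aluminium block 40 mm long (x), 24 mm wide (y), 60 mm high, standing on the table behind the wedge's sloping part. This point is its middle, 40 mm above the wedge's flat underside; +x points to the thin end, 100 mm ahead; z up. Grip it from above across the 24 mm. It starts in one of two places; the small low wedge lies in the other.
- wedge_nose (a point): Middle of the bottom edge of the levelling wedge's thin end (100 mm ahead of wedge_grip along +x and 40 mm below it); same axes.
- wedge: The whole levelling wedge, loose, 120 mm long, 320 g. Front 80 mm: sloping block 40 mm wide, 10 mm high at the thin end, rising evenly to 27 mm (12 degrees); the rear 40 mm is the grip. Origin on its underside, 60 mm behind the thin end; +x to the thin end, z up.
- rest: Dark steel rest fixed to the table, carrying the plate 18 mm above the table on a rear bar (x 146 to 170 mm) and two front pads. Origin on the table below the middle of the plate's open end; +x is the way in under the plate (roughly to the robot's right). Back stop 38 mm high, face at x = 182 mm. Between the pads the table is clear to x = 146 mm.
- pads: The two front pads of the rest, dark steel, 18 mm high, 22 mm long (x 10 to 32 mm) and 20 mm wide, at y = -65 to -45 mm and +45 to +65 mm: a gap of 90 mm between them for the wedge. Same origin and axes as the rest.
- plate: The flange plate: aluminium, loose, 180 mm long (x), 130 wide (y), 12 thick, 0.5 to 0.9 kg, with a ring 96 mm across, 22 high on top. Far edge 2 mm from the back stop: it may slide back to it. Origin: middle of the open end's lower edge; +x to the stop, z up. That edge rides up the wedge's slope while the rear stays on the bar.
- plate_end (a point): Middle of the lower edge of the plate's open end, at 18 mm height while the plate lies on its pads.
- plate_corner_l (a point): Lower edge of the open end, 62 mm to +y of its middle; 18 mm high at the start, about 22 mm when the job is done.
- plate_corner_r (a point): Lower edge of the open end, 62 mm to -y of its middle; 18 mm high at the start, about 22 mm when the job is done.
- low_wedge: A small low steel wedge without a grip, 60 mm long, 30 mm wide, 13 mm high: not wanted, leave it.
- vblock: Dark steel V-block, 60 x 45 x 45 mm, leave it.
- flange: Loose aluminium ring, 90 mm across, 22 mm high, leave it.
- parallel: Steel parallel bar, 20 x 100 x 28 mm, leave it.
- caliper: Caliper lying flat, about 210 mm long, leave it.
- mag_stand: Magnetic stand fixed on the table beyond the plate, near its stop end: black base 50 x 60 x 55 mm, a 12 mm post up to 255 mm, and at 205 mm height a thin rod reaching 110 mm to -y. Keep clear.
Things that resemble listed ones, but are neither listed nor needed, are in the scene too. Leave any purple look-alike of the wedge alone.

How it is judged:
On the way:
1. the wedge's thin end is between the front pads and under the plate's open end, the wedge flat on the table (x of wedge_nose in the frame of rest above 0.012 m and y of wedge_nose in the frame of rest between -0.026 and 0.026 m and height (world z) of wedge_nose below 0.006 m and angle between wedge's own z axis and vertical below 0.1 rad), for 0.05 s.
At the end, for the whole second after the job is handed in: Both corners of the plate's open end 19.5 to 25 mm above the table, off the pads, carried by the wedge alone; wedge flat on the table, thin end 35 mm or more under the plate between the pads, gripped; plate moved under 15 mm, square within 0.08 rad, untouched by the robot; all at rest (height (world z) of plate_corner_l between 0.0195 and 0.025 m and height (world z) of plate_corner_r between 0.0195 and 0.025 m and contact force between each of pads, the arm, the fingers and plate below 0.1 N and contact force between wedge and plate above 1 N and contact force between the fingers and wedge above 2 N and height (world z) of wedge_nose between -0.004 and 0.004 m and angle between wedge's own z axis and vertical below 0.06 rad and x of wedge_nose in the frame of rest above 0.035 m and y of wedge_nose in the frame of rest between -0.026 and 0.026 m and distance of plate_end from where it was at the start of the episode below 0.015 m and angle between the x axis of plate and the x axis of rest, either way round below 0.08 rad and linear speed of each of plate, wedge below 0.01 m/s); the arm keeps its last pose, push and grip.
It fails at once if the robot touches the plate itself (contact force between any of the arm, the fingers and plate above 1 N).
It fails at once if the plate is shoved off its place (distance of plate_end from where it was at the start of the episode above 0.03 m).
It fails at once if another loose thing on the table is moved by more than 30 mm (distance of any of low_wedge, vblock, flange, parallel, caliper from where it was at the start of the episode above 0.03 m).
It also fails if it takes over 38 s, if anything falls off the work surface, if the arm or the gripper's body presses on something with over 40 N, if the wrist force passes 120 N, or if a joint passes its speed limit or range.

## Working session

There is one attempt and no reset: what is moved stays moved. The work goes in short steps, Python scripts to look and compute and a tool call to move; the robot and the scene stay as the last step left them, time stands still between calls to the robot, and variables do not carry over. Pictures are saved under pics/ and viewed, at most 10 in all, crops included, and the job is handed in when it is done.

Besides the shell and the picture viewer there is one more tool, called as name([rows], argument=value, ...), one row to a line, values as JSON. arm_command: Moves the arm, as the interface text tells. Shifts and turns lie within -1 to 1; 1 stands for 0.4 m of shift or 180 degrees of turn. Its arguments: {"type":"object","properties":{"steps":{"type":"array","items":{"type":"array"}}},"required":["steps"]}

```bash
mkdir -p pics
cat > h.py <<'E'
import numpy as np,cv2
from station import read_state,optics,job,spotter
def px(f,P):
    P=np.atleast_2d(P).astype(float); R=np.array(f['rotation']);c=(P-np.array(f['eye']))@R
    c=c*[1,-1,-1]
    return cv2.projectPoints(c.reshape(-1,1,3),np.zeros(3),np.zeros(3),np.array(f['mtx']),np.array(f['dist_coeffs'],float))[0].reshape(-1,2)
def ray(f,uv):
    n=cv2.undistortPoints(np.array(uv,float).reshape(-1,1,2),np.array(f['mtx']),np.array(f['dist_coeffs'],float)).reshape(-1,2)
    d=np.c_[n[:,0],-n[:,1],-np.ones(len(n))]@np.array(f['rotation']).T
    return d
def onz(f,uv,z):
    d=ray(f,uv);e=np.array(f['eye']);return e+d*((z-e[2])/d[:,2])[:,None]
def save(n,im): cv2.imwrite('pics/'+n,im[:,:,::-1])
E
python3 - <<'E'
from h import *
s=read_state();print(s['time_s'],s['tcp_pos'],s['ee_rot'],s['gripper_width'])
for c in('top','side'):
    f=optics.grab_frame(c);save(c+'0.png',f['image']);print(c,f['eye'],f['rotation'],f['mtx'],f['dist_coeffs'])
    for t in('wedge','low_wedge','plate','rest','pads','flange','caliper','parallel','vblock','mag_stand'):
        print(t,[(round(float(r['p']),2),np.round(r['box']).tolist()) for r in spotter.silhouettes(t,c)[:4]])
E
```

```text
0.0 [0.24918074 0.57243074 0.2465326 ] [[-9.16807871e-01  3.99326722e-01 -1.22344744e-03]
 [ 3.99328413e-01  9.16806079e-01 -1.85257810e-03]
 [ 3.81880110e-04 -2.18701551e-03 -9.99997536e-01]] 0.08698851239392828
top [0.40042332 0.04804334 1.1677852 ] [[-0.00302527  0.9897819  -0.14255751]
 [-0.99981414 -0.0057082  -0.01841479]
 [-0.01904038  0.1424753   0.9896152 ]] [[479.62480974   0.         329.00840027]
 [  0.         479.62480974 242.07171923]
 [  0.           0.           1.        ]] [-0.00965515  0.          0.          0.          0.        ]
wedge [(0.71, [288.0, 351.0, 51.0, 26.0]), (0.67, [260.0, 238.0, 54.0, 21.0]), (0.59, [193.0, 251.0, 49.0, 37.0])]
low_wedge [(0.55, [254.0, 305.0, 27.0, 14.0]), (0.31, [457.0, 250.0, 13.0, 56.0])]
plate [(0.88, [416.0, 255.0, 84.0, 60.0])]
rest [(0.89, [457.0, 249.0, 20.0, 59.0])]
pads []
flange [(0.68, [322.0, 176.0, 35.0, 37.0])]
caliper [(0.82, [220.0, 177.0, 89.0, 28.0])]
parallel [(0.57, [337.0, 315.0, 40.0, 16.0])]
vblock [(0.57, [460.0, 329.0, 35.0, 32.0])]
mag_stand [(0.55, [464.0, 145.0, 78.0, 61.0])]
side [0.50212936 0.68294
[... 242 characters left out ...]
      1.        ]] [-0.0512996  0.         0.         0.         0.       ]
wedge [(0.67, [301.0, 425.0, 57.0, 107.0]), (0.66, [446.0, 298.0, 48.0, 73.0]), (0.64, [286.0, 331.0, 32.0, 63.0]), (0.2, [389.0, 345.0, 28.0, 33.0])]
low_wedge [(0.68, [389.0, 344.0, 28.0, 34.0]), (0.38, [328.0, 195.0, 64.0, 50.0])]
plate []
rest [(0.96, [326.0, 193.0, 60.0, 64.0])]
pads [(0.4, [326.0, 222.0, 63.0, 6.0])]
flange [(0.75, [214.0, 264.0, 50.0, 42.0])]
caliper [(0.78, [168.0, 388.0, 89.0, 126.0])]
parallel [(0.69, [395.0, 254.0, 14.0, 46.0]), (0.68, [284.0, 332.0, 33.0, 59.0])]
vblock [(0.74, [406.0, 175.0, 34.0, 32.0]), (0.19, [328.0, 194.0, 60.0, 54.0])]
mag_stand [(0.79, [231.0, 135.0, 35.0, 106.0])]
```

View pics/top0.png

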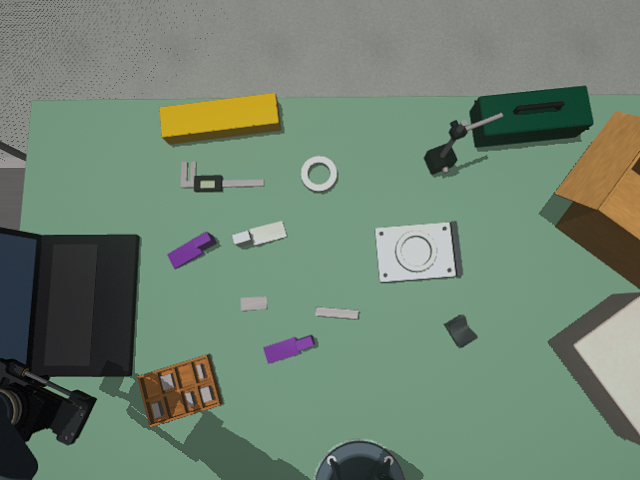

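View pics/side0.png

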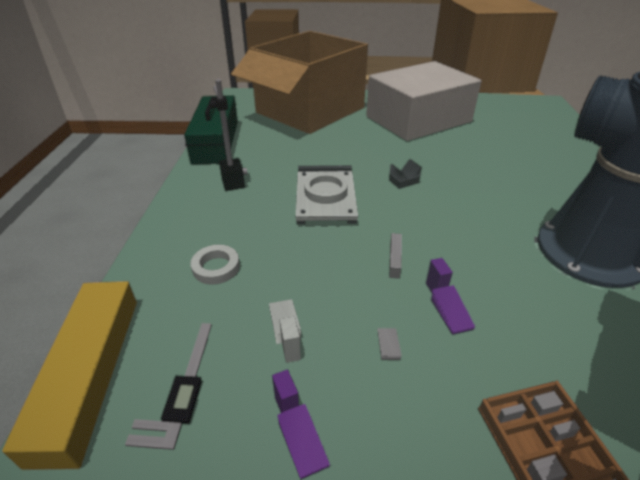

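The only candidate of bare aluminium with a tall block is at top (260,234) / side (287,330), with its grip end at top (241,238) and thin end right (286,230). The look-alikes are purple wedges at top (192,250) and (290,349), the low wedge at (254,303) and the parallel at (337,313). I choose the aluminium one and check it in a crop, fitting models to the masks in both views.

```bash
cat > fit.py <<'E'
from h import *
from scipy.optimize import minimize
def box(x0,x1,y0,y1,z0,z1): return np.array([[x,y,z] for x in(x0,x1) for y in(y0,y1) for z in(z0,z1)],float)
# models in mm; wedge origin = grip centre on table
sl=np.array([[x,y,z] for y in(-20,20) for x,z in((20,0),(20,27),(100,10),(100,0))],float)
WEDGE=[box(-20,20,-12,12,0,60),sl]
PLATE=[box(0,180,-65,65,0,12)]
def world(m,p):
    c,s=np.cos(p[3]),np.sin(p[3]);return m/1000@np.array([[c,-s,0],[s,c,0],[0,0,1]]).T+p[:3]
S=4
def render(f,parts,p,x0,y0,w,h):
    im=np.zeros((h*S,w*S),np.uint8)
    for m in parts:
        q=(px(f,world(m,p))-[x0,y0]+.5)*S
        cv2.fillConvexPoly(im,cv2.convexHull(q.astype(np.float32)).round().astype(np.int32),1)
    return cv2.resize(im.astype(np.float32),(w,h),interpolation=cv2.INTER_AREA)
def fit(views,parts,p0,free=(0,1,2,3)):
    V=[]
    for f,m in views:
        ys,xs=np.where(m);x0,y0=xs.min()-25,ys.min()-25;w,h=xs.max()+25-x0,ys.max()+25-y0
        x0=max(x0,0);y0=max(y0,0);g=m[y0:y0+h,x0:x0+w].astype(np.float32);V.append((f,g,x0,y0))
    sc=np.array([.01,.01,.005,.1])
    def P(d):
        p=np.array(p0,float)
        for i,k in enumerate(free): p[k]+=d[i]*sc[k]
        return p
    def cost(d):
        return sum(np.abs(render(f,parts,P(d),x0,y0,g.shape[1],g.shape[0])-g).sum()/g.sum() for f,g,x0,y0 in V)
    b=None;d=np.zeros(len(free))
    for k in range(4):
        r=minimize(cost,d,method='Nelder-Mead',options=dict(initial_simplex=np.vstack([d]+[d+np.eye(len(free))[i]*(1 if k%2==0 else -.6) for i in range(len(free))]),maxiter=300));d=r.x
    return P(d),r.fun
def pick(t,c,uv):
    for r in spotter.silhouettes(t,c):
        m=np.array(r['region'])
        if np.hypot(*(np.array(r['box'][:2])-uv))<15: return m
E
python3 - <<'E'
from fit import *
T=optics.grab_frame('top');mt=pick('wedge','top',(260,236));pt=pick('plate','top',(416,254))
Sd=optics.grab_frame('side');ms=pick('wedge','side',(286,331))
a=onz(T,[[241,238],[286,230]],0.02);print(a)
y=np.arctan2(*(a[1]-a[0])[[1,0]])
p0=[*onz(T,[[241,239]],.03)[0][:2],0,y]
w,e=fit([(T,mt),(Sd,ms)],WEDGE,p0);print('wedge',w,e, 'top only',fit([(T,mt)],WEDGE,p0,(0,1,3)),'side',fit([(Sd,ms)],WEDGE,p0,(0,1,3)))
e0=onz(T,[[378,255]],.025)[0]
# side plate mask by brightness
im=Sd['image'].astype(int);g=((im.min(2)>110)).astype(np.uint8);g[:160]=0;g[235:]=0;g[:,:285]=0;g[:,370:]=0
ps=cv2.morphologyEx(g,cv2.MORPH_CLOSE,np.ones((9,9)))>0
q0=[e0[0],e0[1],.018,-1.55]
pl,e=fit([(T,pt)],PLATE,q0,(0,1,3));print('plate top',pl,e)
print('4 corners z=.03',onz(T,[[376,229],[379,282]],.03))
np.save('w.npy',w);np.save('pl.npy',pl)
def draw(f,im):
    for parts,p,c in((WEDGE,w,(255,0,0)),(PLATE,pl,(0,0,255)),([box(10,32,-65,-45,-18,0),box(10,32,45,65,-18,0),box(182,194,-65,65,-18,20)],pl,(255,200,0))):
        for m in parts:
            cv2.polylines(im,[(cv2.convexHull(((px(f,world(m,p))+.5)*4).astype(np.float32))).round().astype(np.int32)],True,c,1)
def crop(f,x0,y0,w_,h_):
    im=cv2.resize(f['image'],None,fx=4,fy=4,interpolation=cv2.INTER_CUBIC);draw(f,im);return im[y0*4:(y0+h_)*4,x0*4:(x0+w_)*4]
A=np.hstack([crop(T,228,205,66,70),crop(Sd,262,290,66,70)])
B=np.hstack([crop(T,368,205,100,80),crop(Sd,280,155,90,80)])
B=B[:,:760];A=cv2.copyMakeBorder(A,0,0,0,max(0,760-A.shape[1]),cv2.BORDER_CONSTANT)
save('crop.png',np.vstack([A,B])[:600])
E
```

```text
[[0.5769981  0.28331563 0.02      ]
 [0.59602275 0.17390036 0.02      ]]
wedge [ 5.74346727e-01  2.74826968e-01 -4.98073618e-04 -1.27628604e+00] 0.20766392350196838 top only (array([ 0.57291208,  0.27585819,  0.        , -1.27275889]), np.float64(0.13181817531585693)) side (array([ 0.57510642,  0.27417033,  0.        , -1.27330905]), np.float64(0.05273173376917839))
plate top [ 0.53373233 -0.04429265  0.018      -1.49949734] 0.041038498282432556
4 corners z=.03 [[ 0.59539953 -0.0437863   0.03      ]
 [ 0.46826164 -0.04871913  0.03      ]]
```

View pics/crop.png

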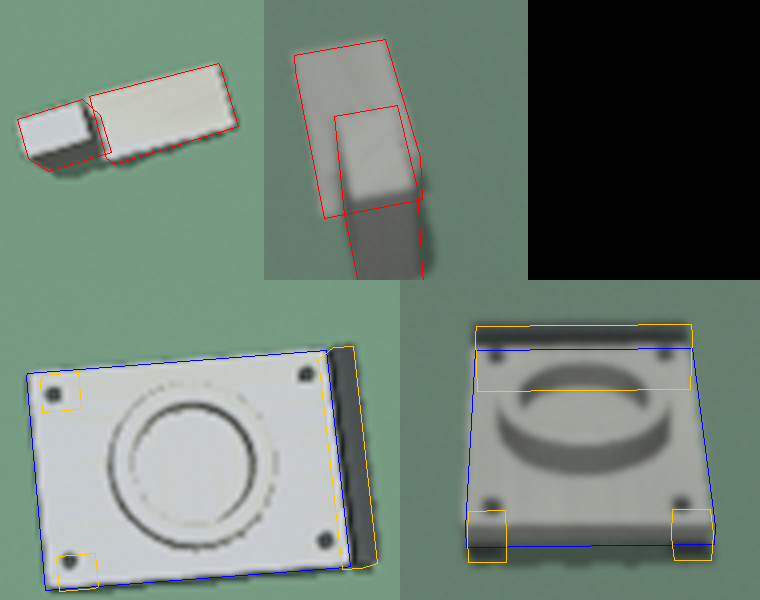

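The crop confirms the bare aluminium wedge with the tall block (grip at crop top-left; model outline fits both views, underside at z≈0). The plate and rest outlines fit too. First I'll turn the tool, while still high.

arm_command([
  [[0, 0, 0.055], [0, 0, 0], 1],
  [[0, 0, 0.055], [0, 0, 0], 1],
  [[0, 0, 0.055], [0, 0, 0], 1],
  [[0, 0, 0.055], [0, 0, 0], 1],
  [[0, 0, 0.055], [0, 0, 0], 1],
])

```text
time_s: 1.98
tcp_pos: [0.2496, 0.573, 0.2475]
ee_rot: [[-0.286, 0.958, -0.0], [0.958, 0.286, 0.0], [0.0, 0.0, -1.0]]
wrist_force: [-0.4, -0.9, -0.1]
gripper_width: 0.0868
gripper_force: 0.0
```

```bash
cat > go.py <<'E'
import sys
from h import *
# usage: go.py x y z yaw_deg_of_tool_x
x,y,z,yaw=map(float,sys.argv[1:5])
s=read_state();R=np.array(s['ee_rot']);t=np.array(s['tcp_pos'])
from scipy.spatial.transform import Rotation as Ro
a=np.radians(yaw);G=np.array([[np.cos(a),np.sin(a),0],[np.sin(a),-np.cos(a),0],[0,0,-1]])
print('t',s['time_s'],'tcp',t.round(4),'yaw',np.degrees(np.arctan2(R[1,0],R[0,0])).round(2),'w',s['gripper_width'],'gf',s['gripper_force'],'F',np.round(s['wrist_force'],1))
print('shift units',(R.T@(np.array([x,y,z])-t)/.4).round(4),'turn units',(Ro.from_matrix(R.T@G).as_rotvec()/np.pi).round(4))
E
python3 go.py .5745 .275 .247 106.9
```

```text
t 1.975 tcp [0.2496 0.573  0.2475] yaw 106.64 w 0.08675565754095638 gf 0.0 F [-0.4 -0.9 -0.1]
shift units [-0.9464  0.5651  0.0014] turn units [ 0.     -0.     -0.0015]
```

arm_command([
  [[0, 0, 0], [-0.105, 0.063, 0], 1],
  [[0, 0, 0], [-0.105, 0.063, 0], 1],
  [[0, 0, 0], [-0.105, 0.063, 0], 1],
  [[0, 0, 0], [-0.105, 0.063, 0], 1],
  [[0, 0, 0], [-0.105, 0.063, 0], 1],
])

```text
time_s: 2.6
tcp_pos: [0.4325, 0.4078, 0.2477]
ee_rot: [[-0.292, 0.956, 0.0], [0.956, 0.292, 0.0], [0.0, 0.0, -1.0]]
wrist_force: [-0.2, -0.2, -0.5]
gripper_width: 0.0873
gripper_force: 0.0
```

arm_command([
  [[0, 0, 0], [-0.105, 0.063, 0], 1],
  [[0, 0, 0], [-0.105, 0.063, 0], 1],
  [[0, 0, 0], [-0.105, 0.063, 0], 1],
  [[0, 0, 0], [-0.105, 0.063, 0], 1],
  [[0, 0, 0], [0, 0, 0], 1],
])

```text
time_s: 3.22
tcp_pos: [0.5798, 0.2748, 0.2474]
ee_rot: [[-0.287, 0.958, 0.002], [0.958, 0.287, -0.0], [-0.001, 0.002, -1.0]]
wrist_force: [-0.0, -0.2, -0.4]
gripper_width: 0.0864
gripper_force: 0.0
```

```bash
python3 go.py .5745 .275 .046 106.9
```

```text
t 3.225 tcp [0.5798 0.2748 0.2474] yaw 106.69 w 0.08642529653860734 gf 0.0 F [-0.  -0.2 -0.4]
shift units [ 0.0047 -0.0136  0.5036] turn units [ 0.0006  0.0003 -0.0012]
```

arm_command([
  [[0, 0, 0], [0.005, -0.013, 0.12], 1],
  [[0, 0, 0], [0, 0, 0.12], 1],
  [[0, 0, 0], [0, 0, 0.12], 1],
  [[0, 0, 0], [0, 0, 0], 1],
])

```text
time_s: 3.72
tcp_pos: [0.5672, 0.2778, 0.0998]
ee_rot: [[-0.293, 0.956, -0.01], [0.956, 0.293, -0.003], [0.0, -0.01, -1.0]]
wrist_force: [-0.2, -0.1, 0.5]
gripper_width: 0.0868
gripper_force: 0.0
```

```bash
python3 go.py .5745 .275 .046 106.9
python3 - <<'E'
from h import *
a=[]
for c in('top','side'):
    f=optics.grab_frame(c);u=px(f,[[.5745,.275,.05]])[0].astype(int)
    im=f['image'][u[1]-45:u[1]+45,max(0,u[0]-50):u[0]+50];a.append(cv2.resize(im,(400,360),interpolation=cv2.INTER_CUBIC))
save('desc.png',np.hstack(a))
E
```

```text
t 3.725 tcp [0.5672 0.2778 0.0998] yaw 107.01 w 0.08679166035295088 gf 0.0 F [-0.2 -0.1  0.5]
shift units [-0.012   0.0167  0.1342] turn units [-0.0033 -0.0001  0.0006]
```

View pics/desc.png

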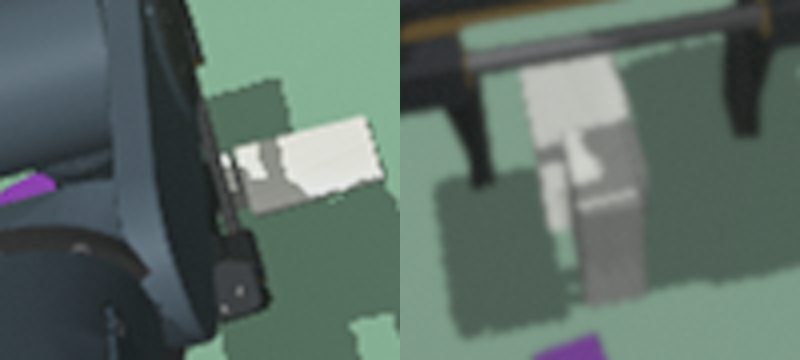

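The fingers straddle the grip block (side view: fingers at x≈480 and 740, block centred at 610). I'll let it settle and read again.

arm_command([
  [[0, 0, 0], [0, 0, 0], 1],
])

```text
time_s: 3.95
tcp_pos: [0.5728, 0.2788, 0.1062]
ee_rot: [[-0.292, 0.956, 0.005], [0.956, 0.292, 0.001], [-0.0, 0.005, -1.0]]
wrist_force: [0.5, 0.0, 1.1]
gripper_width: 0.0871
gripper_force: 0.0
```

```bash
python3 go.py .5745 .275 .046 106.9
```

```text
t 3.95 tcp [0.5728 0.2788 0.1062] yaw 106.98 w 0.08709132051310627 gf 0.0 F [0.5 0.  1.1]
shift units [-0.0105  0.0006  0.1506] turn units [0.0016 0.     0.0005]
```

arm_command([
  [[0, 0, 0], [-0.009, 0.002, 0.05], 1],
  [[0, 0, 0], [0, 0, 0.05], 1],
  [[0, 0, 0], [0, 0, 0.045], 1],
  [[0, 0, 0], [0, 0, 0], 1],
  [[0, 0, 0], [0, 0, 0], 1],
])

```text
time_s: 4.58
tcp_pos: [0.5731, 0.2748, 0.0452]
ee_rot: [[-0.292, 0.956, -0.0], [0.956, 0.292, -0.0], [0.0, -0.0, -1.0]]
wrist_force: [1.2, 0.8, -0.1]
gripper_width: 0.0869
gripper_force: 0.0
```

```bash
python3 go.py .5745 .275 .046 106.9
```

```text
t 4.575 tcp [0.5731 0.2748 0.0452] yaw 106.96 w 0.08691379857229228 gf 0.0 F [ 1.2  0.8 -0.1]
shift units [-0.0006  0.0035 -0.002 ] turn units [-0.0001 -0.      0.0003]
```

Good. Close on the grip.

arm_command([
  [[0, 0, 0], [0, 0.003, 0], -1],
  [[0, 0, 0], [0, 0, 0], -1],
  [[0, 0, 0], [0, 0, 0], -1],
  [[0, 0, 0], [0, 0, 0], -1],
  [[0, 0, 0], [0, 0, 0], -1],
])

```text
time_s: 5.2
tcp_pos: [0.5742, 0.2751, 0.0456]
ee_rot: [[-0.292, 0.956, 0.0], [0.956, 0.292, 0.0], [-0.0, 0.0, -1.0]]
wrist_force: [0.3, -0.1, 0.2]
gripper_width: 0.0449
gripper_force: 0.0
```

arm_command([
  [[0, 0, 0], [0, 0, 0], -1],
  [[0, 0, 0], [0, 0, 0], -1],
])

```text
time_s: 5.45
tcp_pos: [0.5742, 0.2751, 0.0455]
ee_rot: [[-0.292, 0.957, -0.0], [0.957, 0.292, -0.0], [0.0, -0.0, -1.0]]
wrist_force: [0.3, -0.8, 0.7]
gripper_width: 0.0247
gripper_force: 1.4
```

arm_command([
  [[0, 0, 0], [0, 0, 0], -1],
  [[0, 0, 0], [0, 0, 0], -1],
  [[0, 0, 0], [0, 0, -0.02], -1],
  [[0, 0, 0], [0, 0, 0], -1],
  [[0, 0, 0], [0, 0, 0], -1],
])

```text
time_s: 6.08
tcp_pos: [0.5739, 0.2751, 0.0534]
ee_rot: [[-0.292, 0.956, -0.001], [0.956, 0.292, -0.0], [0.0, -0.001, -1.0]]
wrist_force: [-0.4, 0.3, -3.5]
gripper_width: 0.0238
gripper_force: 30.0
```

```bash
python3 go.py .525 .0804 .0535 94.1
```

```text
t 6.075 tcp [0.5739 0.2751 0.0534] yaw 106.96 w 0.0238441867075542 gf 29.994370825588703 F [-0.4  0.3 -3.5]
shift units [-0.4298 -0.2589 -0.    ] turn units [-0.0002  0.      0.0715]
```

arm_command([
  [[0, 0, 0], [-0.086, -0.052, 0], -1],
  [[0, 0, 0], [-0.086, -0.052, 0], -1],
  [[0, 0, 0], [-0.086, -0.052, 0], -1],
  [[0, 0, 0], [-0.086, -0.052, 0], -1],
  [[0, 0, 0], [-0.05, -0.03, 0], -1],
])

```text
time_s: 6.7
tcp_pos: [0.5283, 0.0949, 0.0535]
ee_rot: [[-0.29, 0.957, -0.001], [0.957, 0.29, -0.0], [0.0, -0.001, -1.0]]
wrist_force: [0.5, 0.2, -3.5]
gripper_width: 0.0241
gripper_force: 30.0
```

arm_command([
  [[0, 0, 0.036], [0, 0, 0], -1],
  [[0, 0, 0.036], [0, 0, 0], -1],
  [[0, 0, 0], [0, 0, 0], -1],
  [[0, 0, 0], [0, 0, 0], -1],
])

```text
time_s: 7.2
tcp_pos: [0.5291, 0.0967, 0.0535]
ee_rot: [[-0.072, 0.997, 0.0], [0.997, 0.072, -0.0], [-0.0, 0.0, -1.0]]
wrist_force: [-0.4, 0.2, -3.1]
gripper_width: 0.0236
gripper_force: 30.0
```

```bash
python3 go.py .525 .0804 .0455 94.1
python3 - <<'E'
from fit import *
T=optics.grab_frame('top');pt=pick('plate','top',(416,254))
Sd=optics.grab_frame('side');
q,e=fit([(T,pt)],PLATE,np.load('pl.npy'),(0,1,3));print('plate',q,e)
s=read_state();t=s['tcp_pos'];R=np.array(s['ee_rot']);g=[t[0],t[1],t[2]-.046,np.arctan2(-R[1,0],-R[0,0])]
mt=[r for r in spotter.silhouettes('wedge','side')];print([(r['p'],r['box']) for r in mt])
def crop(f,x0,y0,w_,h_):
    im=cv2.resize(f['image'],None,fx=4,fy=4,interpolation=cv2.INTER_CUBIC)
    for parts,p,c in((WEDGE,g,(255,0,0)),(PLATE,np.load('pl.npy'),(0,0,255))):
        for m in parts: cv2.polylines(im,[(cv2.convexHull(((px(f,world(m,p))+.5)*4).astype(np.float32))).round().astype(np.int32)],True,c,1)
    return im[y0*4:(y0+h_)*4,x0*4:(x0+w_)*4]
save('pre.png',np.hstack([crop(T,310,195,100,140),crop(Sd,270,160,100,140)]))
E
```

```text
t 7.2 tcp [0.5291 0.0967 0.0535] yaw 94.11 w 0.02359953033424018 gf 29.994163708761334 F [-0.4  0.2 -3.1]
shift units [-0.04   -0.0132  0.0201] turn units [0. 0. 0.]
plate [ 0.53373233 -0.04429265  0.018      -1.49949734] 0.029736291617155075
[(0.97, [448.2, 299.6, 45.0, 76.1]), (0.9, [326.2, 255.4, 17.6, 43.0]), (0.67, [303.2, 422.9, 56.6, 107.5])]
```

View pics/pre.png

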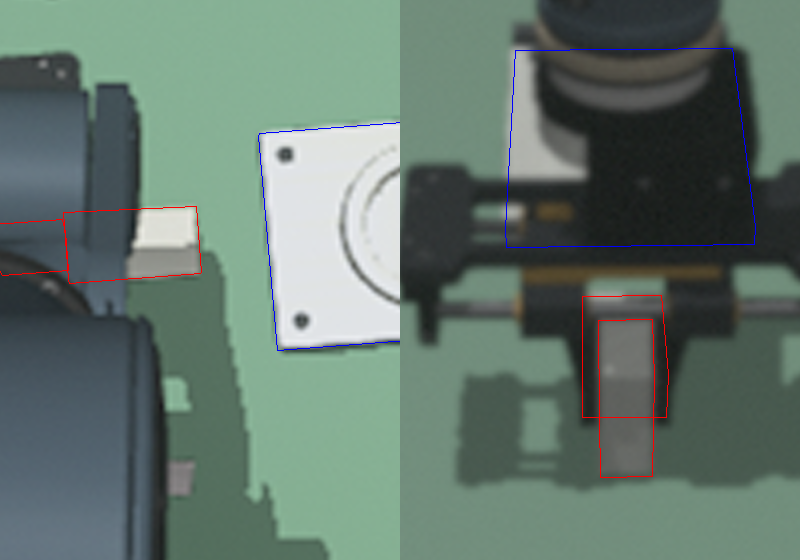

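The predicted wedge outline matches in both views: thin end at crop (200,240), about 15 mm short of the plate edge at crop (268,240). Plate unmoved. I'll lower it to the table and align sideways.

arm_command([
  [[0, 0, 0], [0, -0.01, 0.01], -1],
  [[0, 0, 0], [0, 0, 0.01], -1],
  [[0, 0, 0], [0, 0, 0], -1],
  [[0, 0, 0], [0, 0, 0], -1],
])

```text
time_s: 7.9
tcp_pos: [0.5246, 0.0964, 0.0455]
ee_rot: [[-0.07, 0.998, -0.001], [0.998, 0.07, 0.0], [0.0, -0.001, -1.0]]
wrist_force: [-1.1, 0.3, -0.7]
gripper_width: 0.0238
gripper_force: 30.0
```

```bash
python3 go.py .531 -.0024 .0455 94.1
```

```text
t 7.9 tcp [0.5246 0.0964 0.0455] yaw 94.0 w 0.02375327094397284 gf 29.997022286988795 F [-1.1  0.3 -0.7]
shift units [-2.475e-01 -1.200e-03 -1.000e-04] turn units [-0.0003 -0.     -0.0005]
```

arm_command([
  [[0, 0, 0], [-0.025, 0, 0.002], -1],
  [[0, 0, 0], [-0.025, 0, 0], -1],
  [[0, 0, 0], [-0.025, 0, 0], -1],
  [[0, 0, 0], [-0.025, 0, 0], -1],
  [[0, 0, 0], [-0.02, 0, 0], -1],
])

```text
time_s: 8.52
tcp_pos: [0.5291, 0.0488, 0.0455]
ee_rot: [[-0.069, 0.998, 0.002], [0.998, 0.069, 0.001], [0.001, 0.002, -1.0]]
wrist_force: [-0.3, 5.4, 4.7]
gripper_width: 0.0236
gripper_force: 30.0
```

```bash
python3 go.py .531 -.0024 .0455 94.1
```

```text
t 8.525 tcp [0.5291 0.0488 0.0455] yaw 93.94 w 0.02364449578478989 gf 30.00026619527489 F [-0.3  5.4  4.7]
shift units [-0.1281 -0.0041 -0.0002] turn units [ 0.0006 -0.0003 -0.0009]
```

arm_command([
  [[0, 0, 0], [-0.014, -0.003, 0], -1],
  [[0, 0, 0], [-0.014, 0, 0], -1],
  [[0, 0, 0], [-0.014, 0, 0], -1],
  [[0, 0, 0], [-0.014, 0, 0], -1],
  [[0, 0, 0], [-0.014, 0, 0], -1],
])

```text
time_s: 9.15
tcp_pos: [0.5295, 0.0211, 0.0454]
ee_rot: [[-0.069, 0.998, 0.001], [0.998, 0.069, 0.001], [0.001, 0.001, -1.0]]
wrist_force: [-0.4, 5.5, 5.6]
gripper_width: 0.0237
gripper_force: 30.0
```

arm_command([
  [[0, 0, 0], [-0.008, 0, 0], -1],
  [[0, 0, 0], [-0.008, 0, 0], -1],
  [[0, 0, 0], [-0.008, 0, 0], -1],
  [[0, 0, 0], [-0.008, 0, 0], -1],
  [[0, 0, 0], [-0.008, 0, 0], -1],
])

```text
time_s: 9.78
tcp_pos: [0.5299, 0.0072, 0.0454]
ee_rot: [[-0.068, 0.998, -0.0], [0.998, 0.068, 0.004], [0.004, -0.0, -1.0]]
wrist_force: [-0.6, 15.5, 7.0]
gripper_width: 0.0238
gripper_force: 30.0
```

```bash
python3 go.py .531 -.0024 .0455 94.1
```

```text
t 9.775 tcp [0.5299 0.0072 0.0454] yaw 93.92 w 0.023750931745484188 gf 29.998173457570374 F [-0.6 15.5  7. ]
shift units [-0.0241  0.0012 -0.0003] turn units [-0.     -0.0012 -0.001 ]
```

arm_command([
  [[0, 0, 0], [-0.006, 0, 0], -1],
  [[0, 0, 0], [-0.006, 0, 0], -1],
  [[0, 0, 0], [-0.006, 0, 0], -1],
  [[0, 0, 0], [-0.004, 0, 0], -1],
  [[0, 0, 0], [0, 0, 0], -1],
])

```text
time_s: 10.4
tcp_pos: [0.5301, -0.0015, 0.0454]
ee_rot: [[-0.069, 0.998, -0.001], [0.998, 0.069, 0.004], [0.004, -0.001, -1.0]]
wrist_force: [-1.8, 14.0, 7.1]
gripper_width: 0.0238
gripper_force: 30.0
```

```bash
python3 go.py .531 -.0024 .0455 94.1
cat > m.py <<'E'
from fit import *
import sys
T=optics.grab_frame('top');Sd=optics.grab_frame('side')
pl=np.load('pl.npy');s=read_state();t=s['tcp_pos'];R=np.array(s['ee_rot']);g=[t[0],t[1],t[2]-.0455,np.arctan2(-R[1,0],-R[0,0])]
c,sn=np.cos(pl[3]),np.sin(pl[3]);n=np.array(g[:2])+.1*np.array([np.cos(g[3]),np.sin(g[3])])-pl[:2]
print('nose in rest',[n@[c,sn],n@[-sn,c]])
def crop(f,x0,y0,w_,h_,k):
    im=cv2.resize(f['image'],None,fx=k,fy=k,interpolation=cv2.INTER_CUBIC)
    for parts,p,c in((WEDGE,g,(255,0,0)),(PLATE,pl,(0,0,255))):
        for m in parts: cv2.polylines(im,[(cv2.convexHull(((px(f,world(m,p))+.5)*k).astype(np.float32))).round().astype(np.int32)],True,c,1)
    return im[y0*k:(y0+h_)*k,x0*k:(x0+w_)*k]
save(sys.argv[1],np.hstack([crop(T,350,200,80,100,5),crop(Sd,285,165,80,100,5)]))
E
python3 m.py m1.png
```

```text
t 10.4 tcp [ 0.5301 -0.0015  0.0454] yaw 93.93 w 0.023805153469176023 gf 29.99776435783133 F [-1.8 14.   7.1]
shift units [-0.0023  0.002  -0.0002] turn units [-0.0002 -0.0012 -0.0009]
nose in rest [np.float64(0.0570913083384863), np.float64(-0.0008135531617118829)]
```

View pics/m1.png

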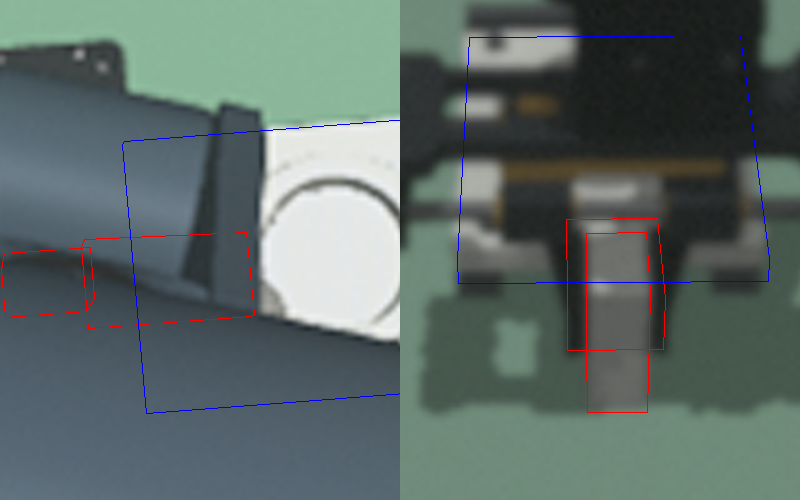

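The wedge is under the plate: nose about 57 mm in, 1 mm off centre. In the side view the plate's lower front edge is about 10 px (crop) above its old line at (460–768, 282), level left to right, with the dark pads showing beneath. Next: settle, then hand in.

arm_command([
  [[0, 0, 0], [-0.002, 0, 0], -1],
  [[0, 0, 0], [0, 0, 0], -1],
  [[0, 0, 0], [0, 0, 0], -1],
  [[0, 0, 0], [0, 0, 0], -1],
  [[0, 0, 0], [0, 0, 0], -1],
])

```text
time_s: 11.12
tcp_pos: [0.5301, -0.0022, 0.0454]
ee_rot: [[-0.069, 0.998, -0.001], [0.998, 0.069, 0.004], [0.004, -0.001, -1.0]]
wrist_force: [-0.9, 14.6, 7.6]
gripper_width: 0.0236
gripper_force: 30.0
```

Run:
```python
from h import *
pl=np.load('pl.npy');f=optics.grab_frame('side');g=f['image'].mean(2).round().astype(int)
c,s=np.cos(pl[3]),np.sin(pl[3])
for y in(-.060,-.05,.05,.060):
    for x in(0,.002):
        q=[px(f,[pl[0]+x*c-y*s,pl[1]+x*s+y*c,z])[0] for z in(.018,.022,.034)]
        print(y,x,np.round(q,1).tolist())
    u=int(round(q[0][0]));print('profile rows 208..228',g[208:229,u])
print(read_state()['wrist_force'],np.abs(read_state()['qd']).max(),read_state()['tcp_pos'])
```

```text
-0.06 0 [[355.7, 220.6], [355.8, 219.1], [356.0, 214.5]]
-0.06 0.002 [[355.6, 220.1], [355.7, 218.5], [356.0, 213.9]]
profile rows 208..228 [ 74  91 102 107 108 107  99  91  89  84  70  57  58  56  58  65  75  77
  78  78  78]
-0.05 0 [[350.9, 220.7], [351.0, 219.1], [351.2, 214.5]]
-0.05 0.002 [[350.8, 220.1], [350.9, 218.6], [351.2, 213.9]]
profile rows 208..228 [38 37 37 44 55 73 86 90 90 83 66 51 47 46 47 58 70 76 77 78 78]
0.05 0 [[303.2, 221.1], [303.2, 219.6], [303.0, 214.9]]
0.05 0.002 [[303.2, 220.5], [303.2, 219.0], [303.0, 214.4]]
profile rows 208..228 [ 69  68  75 110 149 157 138 115 106 100  85  62  50  48  48  52  62  72
  77  80  80]
0.06 0 [[298.5, 221.1], [298.4, 219.6], [298.2, 215.0]]
0.06 0.002 [[298.5, 220.5], [298.4, 219.0], [298.2, 214.4]]
profile rows 208..228 [108 151 167 159 131 111 104  98  94  93  87  67  51  48  50  54  63  74
  78  78  78]
[-1.57394338 14.46769717  8.54145493] 0.00138962278106135 [ 0.53012733 -0.00218658  0.04544678]
```

The plate's lower edge is seen at rows ≈218.4 and 219.0. The prediction for 22 mm height is 218.5 and 219.0, so I'm handing in.

```bash
python3 -c "
from station import job;print(job.finish_job())"
```

```text
the job is handed in; nothing more can be done
None
```

The job is handed in: the wedge is still gripped and flat on the table, with its thin end about 58 mm under the plate, and both front corners measured about 22 mm high in the side camera, clear of the pads; no verdict was returned.

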